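# Tip a primed panel into the sanding bay

### The arm

A 7-joint arm with a two-finger parallel gripper is mounted at the origin on a cart in front of the work surface, level with it; the furniture and walls round the work are solid. World frame = base frame: x ahead of the robot, y to its left, z up, the work surface at z = 0. Lengths are in m, angles in rad, forces in N, time in s.
With the tool pointing down it reaches from about 0.4 to 0.85 m from the base axis. Payload 4.4 kg.
Tool frame: the origin (TCP) lies at the very end of the fingers, on their centre line; the grasp point (between the pads) lies 19 mm behind it (env.pinch_z is the distance from the TCP to the grasp point, in m); z points along the fingers, y is the line along which they close (so a half turn about z gives the same grasp; the last joint's range is limited). The gripper opens to 94 mm and grips with 3 to 60 N. Pads are 16 mm wide; open, the fingers measure 119 mm over their backs; the gripper's body (75 mm by 177 mm) begins 78 mm behind the grasp point.
Start: joints at [-1.337, 0.628, 0.038, 1.517, -0.027, 0.996, -0.02], TCP at [0.192, 0.621, 0.205] pointing down, gripper open.
Joint ranges: [-3.06, 3.06], [-0.37, 2.12], [-1.25, 1.32], [0.18, 2.47], [-1.1, 4.24], [0.23, 1.98], [-2.94, 2.94]. Speed limits (rad/s): [2.57, 2.57, 3.14, 3.14, 3.14, 3.14, 3.14].

### API

Orientations are given as a unit quaternion [x, y, z, w].
In Python, from rig import env gives the robot as it stands.
- The arm moves only by the tool play_rows, never from a script. Its argument "rows" is a list of rows, each a list of 5 numbers: the finger opening in mm, from 0 to 94, then the shift along the world's x, y, z in units of 1000 mm (1.0 is 1000 mm), then the turn about the world's z in units of pi rad (1.0 is pi rad). In form: [[gripper, dx, dy, dz, turn], ...]. A call has 1 to 12 rows; each row is the pose to reach, as a shift and turn from the pose commanded when the call began, turning the shorter way round; what a row does not reach only later rows make up. A row lasts 1/8 s, in which the tool goes at most 62.5 mm and 10.7 degrees, less where a joint would pass 70% of its speed; a pose out of reach is approached as far as the arm can. A call with a number of a shift or a turn outside -1 to 1 is refused whole. A call with a gripper value outside its range is refused whole. The fingers move at their own pace and stop on an object; the grip force is fixed at half the most. Time passes only in rows, so rows that repeat a pose let the fingers close. It gives the time, the measured TCP pose, the force, the opening and the grip force at its end, in the units of the state.
- env.sense(): the state, without advancing time (a new reading comes with each control period).
- env.get_image(name): name is "scene" or "top" or "wrist"; returns a dict with "frame" (400x640x3 uint8, red, green, blue), "fx", "fy", "cx", "cy" (pixels), "dist_coeffs" ([k1, k2, p1, p2, k3] as OpenCV has them; the pictures are not rectified), "rvec" (rotation vector, rad) and "tvec" (3), from world to camera coordinates, as OpenCV has them. Camera axes: x right, y down, z forward; pixel columns grow to the right and rows downward; lengths in m; the calibration is good to about 2 mm. A picture is of the moment at which its call begins. There is no depth.
- env.close_job(): hands the job in; it is judged then, once.
Trained networks look in a picture, given as the dict that the camera call returned (one of the last four; its "shot" number tells which), for a name from the list of things; names that differ only in an ending like _2 or _b are one class to them, and where a whole thing is asked for, a point or a joint stands for the part that bears it (a point fixed in the world has none). Each returns a list of dicts, best first, with "conf" (0 to 1); they miss things now and then, are a little off and sometimes report something else, mostly with a low value. They report only what shows in the picture. A call takes as long as a camera call. They do not tell look-alikes from the thing itself.
- env.spot_in(picture, label): "box" ([centre column, centre row, width, height] in pixels, round what is visible of it).
- env.silhouettes(picture, label): "region" (400x640 bool, what is visible of it) and "box" ([centre column, centre row, width, height] in pixels, round what is visible of it).
- env.mark_of(picture, label): "location" ([row, column] in pixels: a listed point, or the origin of a listed thing).
The state is a dict: "clock": time; "joints": joint angles; "joint_vel": joint speeds; "tau": joint torques, N m; "tool_pos": TCP position; "tool_rot": TCP orientation; "force": force on the tool from outside, world axes, zero at the start; "ft_torque": the same for the moment, N m; "grip_width": finger opening in m; "gripper_force": force on a finger pad.
Only numpy, scipy, OpenCV 4.12 (cv2) and the standard library are available. Lean on these libraries where they do the work, as an engineer would, in place of code of your own. Each camera call takes 0.05 s, during which the arm holds its last target. There are 200 camera calls.

### The job

Ready the larger painter's panel for sanding: push it high on its white face so that it topples onto its open back, white face up, within the taped bay on the bench board (it may cover the tape but not stick out past it). Then gently push its near end with the fingertips until its far edge sits flush against the wooden stop, still within the tape. Only push: do not lift the panel, and leave the smaller panel, jar, cork block and tin where they are.

Things in the scene. Friction and masses are not known exactly. Their poses are not given: they have to be found in the camera images.
- board: Fixed plywood bench board, 300 mm long (x), 220 wide (y), its top 12 mm above the table. Origin: centre of its underside; x points away from the robot to the stop, z up. Paper-thin masking tape 15 mm wide (no obstacle) marks a bay in front of the stop: side strips with outer edges at board y = -67 and +67 mm, near strip with outer edge at board x = -80 mm.
- stop_mid (a point): Middle of the near face of the wooden stop batten, where it meets the board's top (board x = 120 mm, y = 0); axes as the board's. The batten runs across the board's whole far end, 30 mm thick, 26 mm high above the board.
- panel: Larger painter's panel, loose, about 0.25 kg: white face board on an open-backed wooden frame, 130 mm tall, 90 wide, 32 deep, standing on a short edge over the bay's near tape. Origin: centre of its underside as it stands; z along its height, y its width, x from the white face (x = -16 mm, towards the robot) to the open back (+16 mm, towards the stop). Yaw at start within 3 degrees of the board's.
- panel_foot (a point): Middle of the panel's back lower edge (panel x = +16, y = 0, z = 0 mm), the edge it tips over towards the stop when the white face is pushed high; it overbalances beyond about 14 degrees. Lying, the panel is 32 mm thick, its x axis points down and its z axis towards the stop; this end faces the robot.
- panel_head (a point): Middle of the panel's back upper edge (panel x = +16, y = 0, z = 130 mm); when the panel lies flush this edge meets the stop.
- small_panel: Bystander: a smaller panel of the same make, 85 mm tall, 65 mm wide, 32 mm deep, standing upright on the table to the left of the board or beyond its stop. Origin at the centre of its underside.
- jar: Bystander: glass jar with a gold lid, 91 mm across, 124 mm high, on the table to the left of the board or beyond its stop. Origin at the centre of its underside.
- cork_block: Bystander: cork sanding block 40 x 70 x 24 mm, on the table right of the board. Origin at the centre of its underside.
- tin: Bystander: small round open tin, 50 mm across, 21 mm high, on the table right of the board. Origin at the centre of its underside.
Mind the look-alikes: they are no part of the job. What is shaped like the panel but green is not meant.

How it is judged:
On the way:
1. the larger panel has toppled and lies flat, white face up, within the taped bay (angle between panel's own x axis and vertical above 3.05 rad and y of panel_foot in the frame of board between -0.022 and 0.022 m and y of panel_head in the frame of board between -0.022 and 0.022 m and x of panel_foot in the frame of board above -0.08 m and linear speed of panel below 0.2 m/s), for 0.2 s.
At the end, for the whole second after the job is handed in: The larger panel lies flat on the board, white face up, at rest, within the outer edges of the tape; the middle of its far edge is within 4 mm of the stop and it is square to it within 0.05 rad (angle between panel's own x axis and vertical above 3.05 rad and y of panel_foot in the frame of board between -0.022 and 0.022 m and y of panel_head in the frame of board between -0.022 and 0.022 m and x of panel_foot in the frame of board above -0.08 m and x of panel_head in the frame of stop_mid between -0.004 and 0.004 m and angle between the z axis of panel and the x axis of board, either way round below 0.05 rad and z of panel_head in the frame of stop_mid below 0.006 m and linear speed of panel below 0.01 m/s); the robot touches nothing.
It fails at once if the larger panel is lifted: its tipping edge rises more than 20 mm off the board (height (world z) of panel_foot above 0.032 m).
It fails at once if the fingers push the larger panel with more than 40 N (contact force between the fingers and panel above 40 N).
It fails at once if a bystander is moved more than 15 mm or tipped (distance of any of small_panel, jar, cork_block, tin from where it was at the start of the episode above 0.015 m or angle between any of small_panel, jar, cork_block, tin's own z axis and vertical above 0.3 rad).
It also fails if it takes over 45 s, if anything falls off the work surface, if the arm or the gripper's body presses on something with over 40 N, if the wrist force passes 120 N, or if a joint passes its speed limit or range.

## Working session

There is one attempt and no reset: what is moved stays moved. The work goes in short steps, Python scripts to look and compute and a tool call to move; the robot and the scene stay as the last step left them, time stands still between calls to the robot, and variables do not carry over. Pictures are saved under pics/ and viewed, at most 10 in all, crops included, and the job is handed in when it is done.

Besides the shell and the picture viewer there is one more tool, called after ">>>" by a JSON object that holds its "method" and its "body". play_rows: Moves the arm, as the interface text tells. Shifts and turns lie within -1 to 1; 1 stands for 1000 mm of shift or pi rad of turn. Its arguments: {"type":"object","properties":{"rows":{"type":"array","items":{"type":"array","items":{"type":"number"}}}},"required":["rows"]}

```bash
mkdir -p pics; cat > h.py <<'E'
import numpy as np, cv2
from rig import env
def K(p): return np.array([[p["fx"],0,p["cx"]],[0,p["fy"],p["cy"]],[0,0,1.]])
def ray(p,uv):
    R=cv2.Rodrigues(np.array(p["rvec"],float))[0]; t=np.array(p["tvec"],float)
    n=cv2.undistortPoints(np.array([[uv]],float),K(p),np.array(p["dist_coeffs"],float))[0,0]
    return -R.T@t, R.T@np.array([n[0],n[1],1])
def at_z(p,uv,z):
    o,d=ray(p,uv); return o+d*(z-o[2])/d[2]
def proj(p,P):
    return cv2.projectPoints(np.array(P,float).reshape(-1,1,3),np.array(p["rvec"],float),np.array(p["tvec"],float),K(p),np.array(p["dist_coeffs"],float))[0][:,0]
def save(p,n): cv2.imwrite(f"pics/{n}.png",p["frame"][:,:,::-1])
E
python3 - <<'E'
from h import *
Z=dict(board=0,stop_mid=.012,panel=.012,panel_foot=.012,panel_head=.142,small_panel=0,jar=0,cork_block=0,tin=0)
ims=[]
for c in("scene","top"):
    p=env.get_image(c); ims.append(p)
    print(c,ray(p,(320,200)))
    for l in Z:
        for r in env.mark_of(p,l)[:2]:
            uv=r["location"][::-1]; print(l,round(r["conf"],2),np.round(uv),np.round(at_z(p,uv,Z[l]),3))
    for l in("panel","small_panel"): print(l,[(round(r["conf"],2),np.round(r["box"])) for r in env.spot_in(p,l)])
    save(p,c)
E
```

```text
scene (array([ 0.18012085, -0.09659217,  0.76975168]), array([ 0.37797692,  0.51538134, -0.76915262]))
board 0.63 [301. 243.] [0.44  0.338 0.   ]
stop_mid 0.81 [325. 207.] [0.55  0.385 0.012]
panel 0.77 [210. 202.] [0.319 0.576 0.012]
panel 0.71 [292. 263.] [0.39  0.3   0.012]
panel_foot 0.74 [296. 259.] [0.403 0.302 0.012]
panel_foot 0.74 [218. 208.] [0.325 0.545 0.012]
panel_head 0.81 [203. 172.] [0.322 0.551 0.142]
panel_head 0.75 [292. 221.] [0.409 0.314 0.142]
small_panel 0.66 [290. 177.] [0.54  0.535 0.   ]
jar 0.61 [343. 188.] [0.634 0.414 0.   ]
cork_block 0.72 [364. 272.] [0.513 0.187 0.   ]
tin 0.88 [381. 244.] [0.596 0.222 0.   ]
panel [(0.98, array([202., 188.,  42.,  64.])), (0.59, array([287., 246.,  48.,  56.]))]
small_panel [(0.95, array([288., 164.,  31.,  31.]))]
top (array([0.36029212, 0.34864883, 1.1720566 ]), array([ 0.14165825,  0.00637404, -0.98990891]))
board 0.81 [325. 231.] [0.436 0.34  0.   ]
stop_mid 0.91 [316. 193.] [0.547 0.369 0.012]
panel 0.94 [340. 247.] [0.387 0.294 0.012]
panel 0.58 [247. 271.] [0.311 0.566 0.012]
panel_foot 0.81 [247. 267.] [0.322 0.565 0.012]
panel_foot 0.7 [334. 242.] [0.403 0.312 0.012]
panel_head 0.93 [335. 243.] [0.396 0.315 0.142]
panel_head 0.86 [244. 268.] [0.325 0.55  0.142]
small_panel 0.67 [259. 194.] [0.541 0.542 0.   ]
jar 0.88 [300. 166.] [0.633 0.421 0.   ]
cork_block 0.74 [378. 206.] [0.515 0.182 0.   ]
tin 0.51 [360. 176.] [0.606 0.235 0.   ]
tin 0.37 [335. 242.] [0.404 0.31  0.   ]
panel [(0.81, array([338., 248.,  34.,  21.])), (0.66, array([239., 272.,  30.,  38.]))]
small_panel [(0.87, array([258., 191.,  26.,  21.]))]
```

```bash
python3 - <<'E'
import cv2,numpy as np
a=cv2.imread("pics/scene.png")[120:320,160:420]; b=cv2.imread("pics/top.png")[140:300,210:410]
cv2.imwrite("pics/a.png",cv2.resize(a,None,fx=3,fy=3,interpolation=2)[:600,:780])
cv2.imwrite("pics/b.png",cv2.resize(b,(750,600),interpolation=2))
E
```

```text
(no output)
```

View pics/a.png

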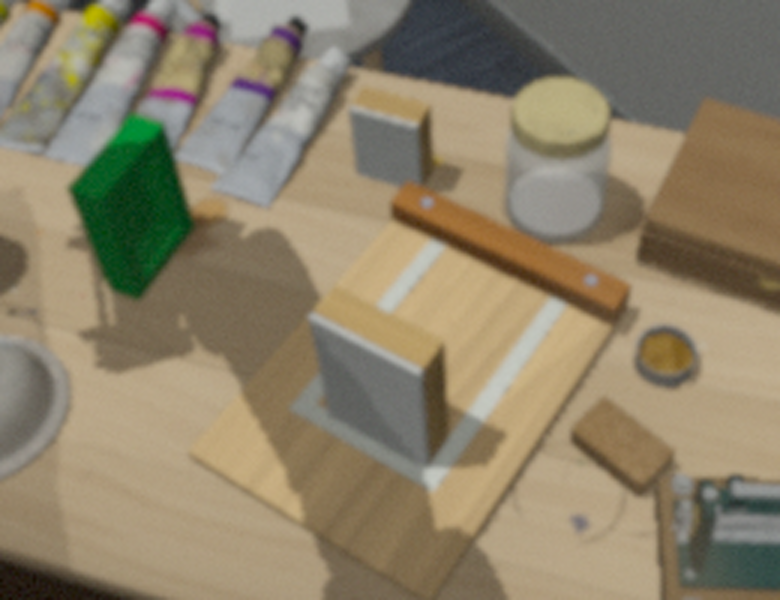

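View pics/b.png

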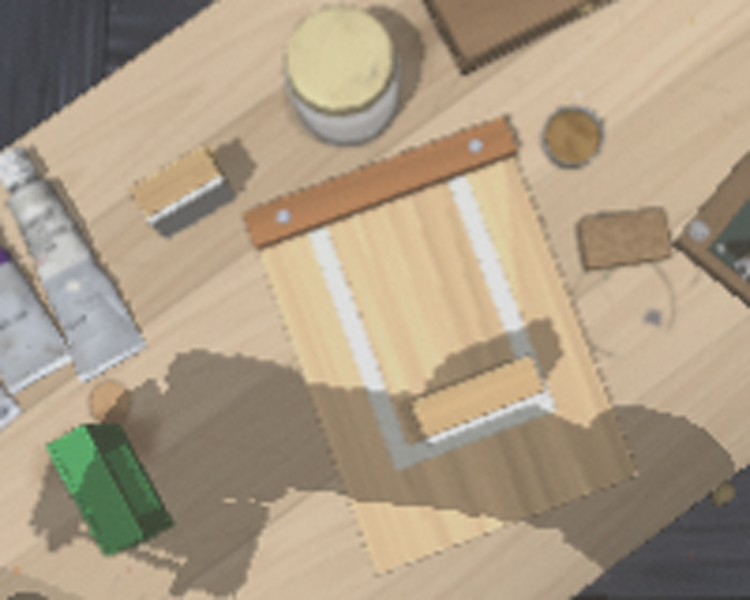

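The panel-like candidates are the green one at scene (202,188) and the white-faced one at scene (287,246). The second fits: it has a white face and stands on the board's near tape. The enlarged crop confirms it, and the smaller white one at (288,164) is the bystander. In the top crop the board's near corners are at (378,573) and (635,472), and the panel's top is at about (480,395). I'll fit both poses from the corners.

```bash
cat >> h.py <<'E'
from scipy.optimize import least_squares
def fit(obs,x0):  # obs: list of (pic, localpts, pix), planar pose
    def res(v):
        c,s=np.cos(v[2]),np.sin(v[2]); R=np.array([[c,-s,0],[s,c,0],[0,0,1]]); r=[]
        for p,L,U in obs: r.append((proj(p,np.array(L)/1000@R.T+[v[0],v[1],0])-U).ravel())
        return np.concatenate(r)
    o=least_squares(res,x0,loss="soft_l1"); return o.x,np.round(res(o.x).reshape(-1,2),1)
E
python3 - <<'E'
from h import *
t=env.get_image("top"); s=env.get_image("scene")
ut=lambda q:(np.array(q)+.5)/3.75-.5+[210,140]
us=lambda q:(np.array(q)+.5)/3-.5+[160,120]
b,r=fit([(t,[(-150,110,12),(-150,-110,12),(-80,67,12),(120,110,38),(120,-110,38),(150,110,38),(150,-110,38)],
 ut([(378,573),(635,472),(400,468),(260,249),(518,152),(245,213),(507,117)])),
 (s,[(-150,110,12),(-150,-110,12),(-80,67,12),(-80,-67,12)],us([(192,455),(432,600),(292,407),(430,488)]))],[.44,.34,.26])
print("board",b,r.tolist())
q,r=fit([(t,[(16,45,142),(16,-45,142),(-16,45,142),(-16,-45,142)],ut([(413,403),(537,356),(428,442),(552,402)])),
 (s,[(16,45,142),(16,-45,142),(-16,45,142),(-16,-45,142),(-16,45,12),(-16,-45,12)],us([(335,288),(443,345),(312,315),(425,377),(328,402),(436,463)]))],[.39,.3,.26])
print("panel",q,r.tolist())
c,sn=np.cos(b[2]),np.sin(b[2]); R=np.array([[c,-sn],[sn,c]])
print("panel in board",R.T@(q[:2]-b[:2]),q[2]-b[2]); st=env.sense(); print(st["tool_pos"],st["tool_rot"],st["clock"],st["force"])
E
```

```text
board [0.43324843 0.33122232 0.38296316] [[0.2, 0.5], [1.9, 0.4], [-0.3, 0.5], [-1.0, -0.5], [0.6, -0.8], [-0.4, -0.4], [-0.2, -0.8], [-1.3, -1.5], [0.0, -0.1], [-0.6, 0.4], [1.8, 1.1]]
panel [0.38668179 0.30415442 0.37349842] [[0.5, -0.6], [-0.4, 0.0], [0.7, 0.5], [-0.1, -0.7], [0.9, -1.3], [0.9, -1.3], [-0.8, 0.2], [-2.1, -0.6], [0.5, 4.4], [-3.1, 2.7]]
panel in board [-0.0533079  -0.00770656] -0.009464736176663047
[0.19196381 0.62101892 0.20547211] [ 1.49370754e-01  9.88781259e-01 -4.12494399e-06 -1.53621785e-05] 1.3 [ 0.48818194 -0.45462215  0.60372445]
```

>>> {"method": "play_rows", "body": {"rows": [[50,0.14,-0.339,0,0.2175],[50,0.14,-0.339,0,0.2175],[50,0.14,-0.339,0,0.2175],[50,0.14,-0.339,0,0.2175],[50,0.14,-0.339,0,0.2175],[50,0.14,-0.339,0,0.2175],[50,0.14,-0.339,0,0.2175],[50,0.14,-0.339,0,0.2175],[50,0.14,-0.339,-0.04,0.2175],[50,0.14,-0.339,-0.079,0.2175],[50,0.14,-0.339,-0.079,0.2175]]}}

```text
clock: 2.68
tool_pos: [0.3297, 0.2825, 0.1247]
tool_rot: [-0.192, 0.981, -0.001, -0.002]
force: [0.3, 0.5, 0.4]
grip_width: 0.0498
gripper_force: 0.0
```

```bash
python3 - <<'E'
from h import *
t=env.get_image("scene");f=t["frame"][180:330,200:400,::-1]
cv2.imwrite("pics/c.png",cv2.resize(f,(800,600),interpolation=2)); s=env.sense(); print(s["tool_pos"],s["tool_rot"],s["joints"],s["force"])
E
```

```text
[0.33079759 0.2831762  0.1260691 ] [-1.92019420e-01  9.81390523e-01 -2.68774309e-04 -1.05452674e-03] [-0.68731618  0.46540985 -0.11665376  2.16964352  0.10498113  0.51367608
  1.07395797] [ 0.0129419   0.07390059 -0.18528647]
```

View pics/c.png

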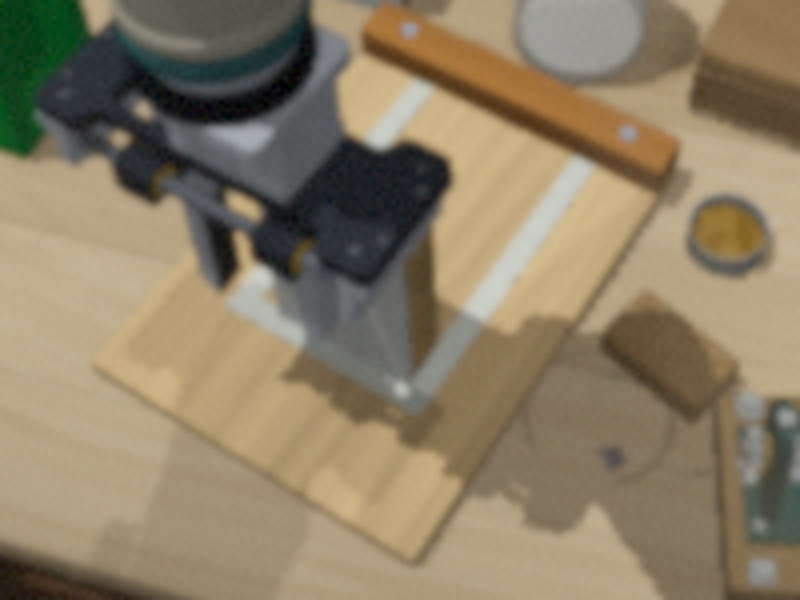

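Both fingers stand in front of the white face (fingertips at about (220,280) and (325,335) in the crop), spread across its width. I'll push slowly along board x.

>>> {"method": "play_rows", "body": {"rows": [[50,0.014,0.0055,0,0],[50,0.028,0.011,0,0],[50,0.033,0.0135,0,0],[50,0.039,0.0155,0,0],[50,0.0445,0.018,0,0],[50,0.05,0.02,0,0],[50,0.0555,0.0225,0,0],[50,0.061,0.0245,0,0],[50,0.067,0.027,0,0],[50,0.072,0.029,0,0],[50,0.072,0.029,0,0],[50,0.072,0.029,0,0]]}}

```text
clock: 4.22
tool_pos: [0.4037, 0.3109, 0.1264]
tool_rot: [-0.191, 0.982, -0.0, -0.0]
force: [0.3, -0.2, 0.0]
grip_width: 0.0498
gripper_force: 0.0
```

```bash
python3 - <<'E'
from h import *
t=env.get_image("scene");f=t["frame"][180:330,200:400,::-1]
cv2.imwrite("pics/d.png",cv2.resize(f,(800,600),interpolation=2)); s=env.sense(); print(s["tool_pos"],s["force"])
E
```

```text
[0.40365486 0.3109043  0.12643665] [-0.13571453 -0.78339178  0.61155125]
```

View pics/d.png

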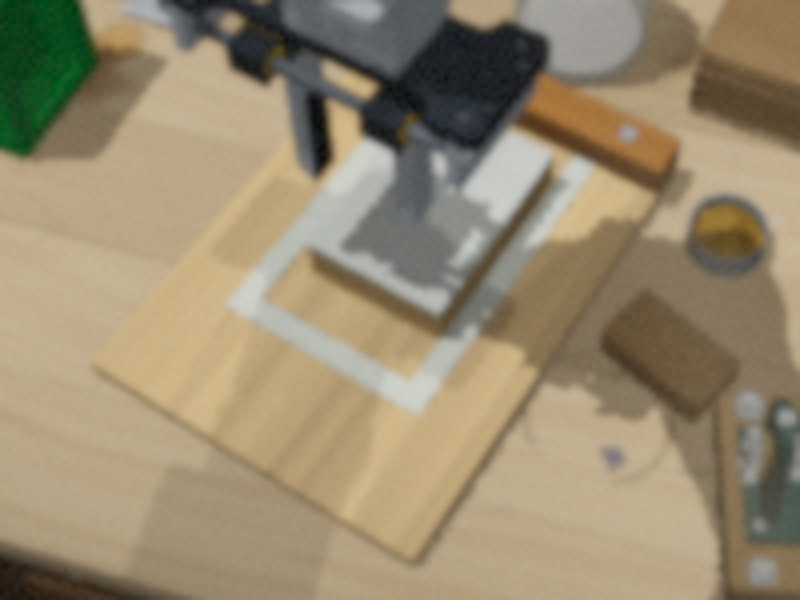

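The panel lies white face up inside the tape, with its near edge from (312,255) to (440,320) in the crop. I'll back off and measure.

>>> {"method": "play_rows", "body": {"rows": [[50,-0.033,-0.013,0,0],[50,-0.07,-0.028,0,0],[50,-0.07,-0.028,0,0]]}}

```text
clock: 4.65
tool_pos: [0.3309, 0.2813, 0.1265]
tool_rot: [-0.192, 0.981, -0.001, -0.001]
force: [-0.3, -0.7, 0.3]
grip_width: 0.0497
gripper_force: 0.0
```

```bash
python3 - <<'E'
from h import *
t=env.get_image("top");f=t["frame"][150:300,250:450,::-1]
cv2.imwrite("pics/e.png",cv2.resize(f,(800,600),interpolation=2))
s=env.get_image("scene");f=s["frame"][180:300,230:390,::-1]
cv2.imwrite("pics/f.png",cv2.resize(f,(800,600),interpolation=2))
print(env.sense()["tool_pos"])
E
```

```text
[0.33450402 0.28360838 0.12683815]
```

View pics/e.png

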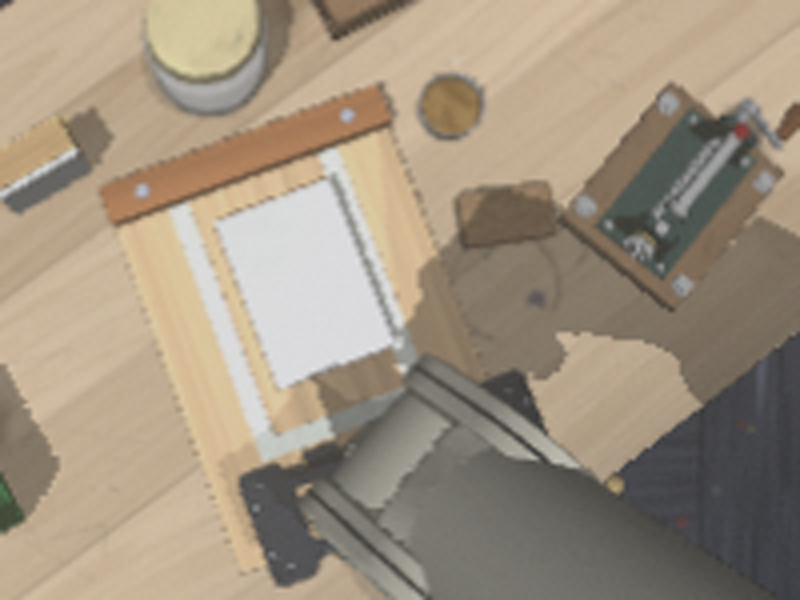

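View pics/f.png

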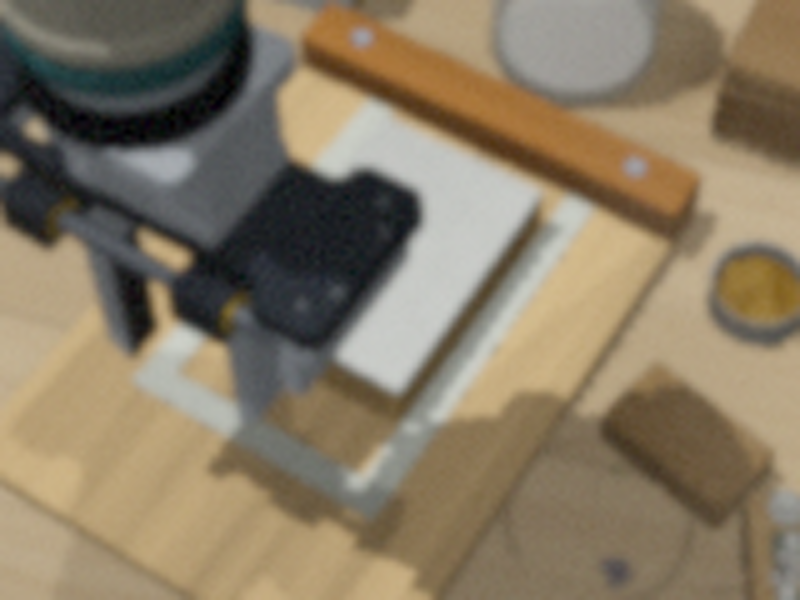

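In the top crop the panel's face corners are (217,222), (332,177), (280,388) and (400,343). It lies short of the stop and nearly square to it. Next I'll fit its pose.

```bash
python3 - <<'E'
from h import *
t=env.get_image("top"); s=env.get_image("scene")
ut=lambda q:(np.array(q)+.5)/4-.5+[250,150]
us=lambda q:(np.array(q)+.5)/5-.5+[230,180]
b,r=fit([(t,[(-80,67,12),(120,110,38),(120,-110,38),(150,110,38),(150,-110,38)],ut([(263,458),(117,223),(393,122),(102,185),(383,85)])),
(s,[(120,110,38),(120,-110,38),(-80,67,12),(-80,-67,12)],us([(305,50),(683,210),(133,378),(372,515)]))],[.43,.33,.38])
print("board",b,r.tolist())
q,r=fit([(t,[(65,45,44),(65,-45,44),(-65,45,44),(-65,-45,44)],ut([(217,222),(332,177),(280,388),(398,343)])),
(s,[(65,45,44),(65,-45,44),(-65,-45,44),(-65,-45,12)],us([(382,108),(540,197),(400,394),(398,414)]))],[.45,.33,.38])
print("panel",q,r.tolist())
c,sn=np.cos(b[2]),np.sin(b[2]); R=np.array([[c,-sn],[sn,c]])
T=env.sense()["tool_pos"]
print("centre in board",R.T@(q[:2]-b[:2]),q[2]-b[2],"near",R.T@(q[:2]-b[:2])-[.065,0],"tcp",R.T@(T[:2]-b[:2]))
E
```

```text
board [0.43331152 0.33137556 0.37221501] [[0.2, 0.7], [-0.7, -0.4], [0.9, -0.5], [-0.3, -0.4], [-0.1, -0.6], [-0.5, -3.5], [-0.8, 1.1], [0.1, 0.1], [0.2, 0.8]]
panel [0.46269886 0.33713384 0.39051024] [[-0.4, -0.0], [-0.2, 0.2], [-0.1, 0.5], [-0.3, 0.5], [0.6, 1.1], [0.6, -1.7], [-0.3, -0.9], [0.5, 2.4]]
centre in board [ 0.02946918 -0.0053236 ] 0.01829522934749017 near [-0.03553082 -0.0053236 ] tcp [-0.10869053 -0.00862574]
```

>>> {"method": "play_rows", "body": {"rows": [[50,0,0,-0.05,0],[50,0,0,-0.098,0],[50,0,0,-0.098,0],[50,0.023,0.009,-0.098,0],[50,0.046,0.018,-0.098,0],[50,0.0515,0.0205,-0.098,0],[50,0.056,0.022,-0.098,0],[50,0.0605,0.024,-0.098,0],[50,0.065,0.0255,-0.098,0],[50,0.07,0.0275,-0.098,0],[50,0.0745,0.0295,-0.098,0],[50,0.0745,0.0295,-0.098,0]]}}

```text
clock: 6.35
tool_pos: [0.41, 0.3131, 0.0284]
tool_rot: [-0.19, 0.982, 0.0, 0.001]
force: [-0.2, 0.5, -0.2]
grip_width: 0.0501
gripper_force: 0.1
```

```bash
python3 - <<'E'
from h import *
t=env.get_image("top");f=t["frame"][175:265,260:380,::-1]
cv2.imwrite("pics/g.png",cv2.resize(f,(800,600),interpolation=2)); s=env.sense(); print(s["tool_pos"],s["force"])
E
```

```text
[0.40989755 0.31316353 0.02846369] [ 0.17721372 -0.00153221 -0.07483553]
```

View pics/g.png

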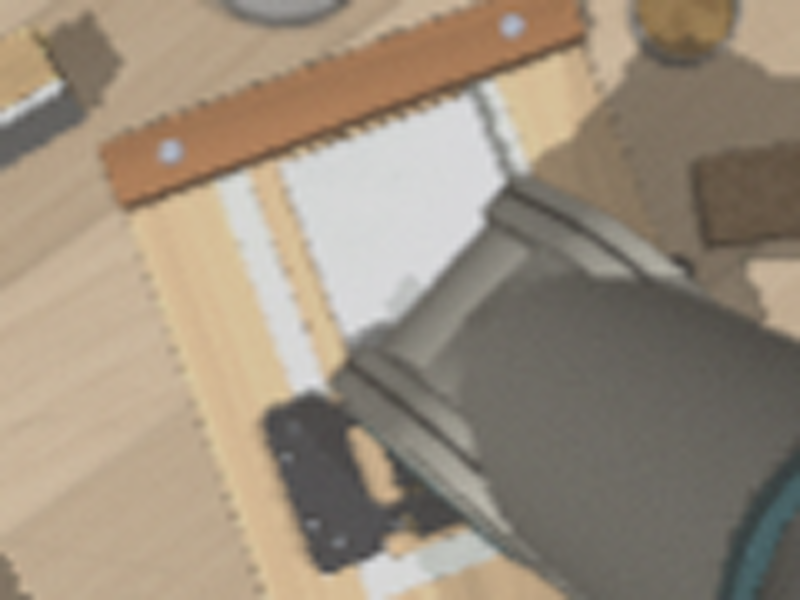

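The panel's far edge is now a few millimetres short of the stop; the gap runs along (290,160)–(480,90). I'll continue in small steps.

>>> {"method": "play_rows", "body": {"rows": [[50,0.002,0.0008,0,0],[50,0.004,0.0016,0,0],[50,0.0055,0.0022,0,0],[50,0.0055,0.0022,0,0]]}}

```text
clock: 6.9
tool_pos: [0.4149, 0.3151, 0.0284]
tool_rot: [-0.19, 0.982, 0.0, 0.001]
force: [-0.6, 0.3, -0.2]
grip_width: 0.0499
gripper_force: 0.5
```

>>> {"method": "play_rows", "body": {"rows": [[50,0.001,0.0004,0,0],[50,0.002,0.0008,0,0],[50,0.002,0.0008,0,0]]}}

```text
clock: 7.28
tool_pos: [0.4164, 0.3157, 0.0284]
tool_rot: [-0.191, 0.982, 0.0, 0.0]
force: [-2.1, -0.9, -0.3]
grip_width: 0.0498
gripper_force: 0.8
```

>>> {"method": "play_rows", "body": {"rows": [[50,0.001,0.0004,0,0],[50,0.001,0.0004,0,0]]}}

```text
clock: 7.52
tool_pos: [0.4171, 0.316, 0.0284]
tool_rot: [-0.191, 0.982, 0.0, 0.0]
force: [-1.6, -0.4, 0.1]
grip_width: 0.0498
gripper_force: 1.0
```

>>> {"method": "play_rows", "body": {"rows": [[50,0.001,0.0004,0,0],[50,0.001,0.0004,0,0]]}}

```text
clock: 7.78
tool_pos: [0.4171, 0.316, 0.0285]
tool_rot: [-0.191, 0.982, -0.0, -0.001]
force: [-4.6, -1.0, 2.8]
grip_width: 0.05
gripper_force: 2.5
```

>>> {"method": "play_rows", "body": {"rows": [[50,0.001,0.0004,0,0],[50,0.001,0.0004,0,0]]}}

```text
clock: 8.02
tool_pos: [0.4171, 0.316, 0.0284]
tool_rot: [-0.191, 0.982, -0.001, -0.002]
force: [-6.9, -1.1, 5.3]
grip_width: 0.0501
gripper_force: 3.5
```

The force is rising and the tool no longer moves, so the panel is seated against the stop. I'll retreat and check.

>>> {"method": "play_rows", "body": {"rows": [[50,-0.01,-0.004,0,0],[50,-0.04,-0.016,0,0],[50,-0.07,-0.028,0.02,0],[50,-0.07,-0.028,0.08,0],[50,-0.07,-0.028,0.1,0],[50,-0.07,-0.028,0.1,0]]}}

```text
clock: 8.78
tool_pos: [0.3509, 0.2902, 0.1301]
tool_rot: [-0.19, 0.982, 0.002, 0.003]
force: [-0.5, -0.4, -0.4]
grip_width: 0.0497
gripper_force: 0.0
```

```bash
python3 - <<'E'
from h import *
t=env.get_image("top");f=t["frame"][175:265,260:380,::-1]
cv2.imwrite("pics/i.png",cv2.resize(f,(800,600),interpolation=2)); s=env.sense(); print(s["tool_pos"],s["force"])
E
```

```text
[0.35003694 0.2893442  0.12889733] [-0.18485702 -0.47771446 -0.45849075]
```

View pics/i.png

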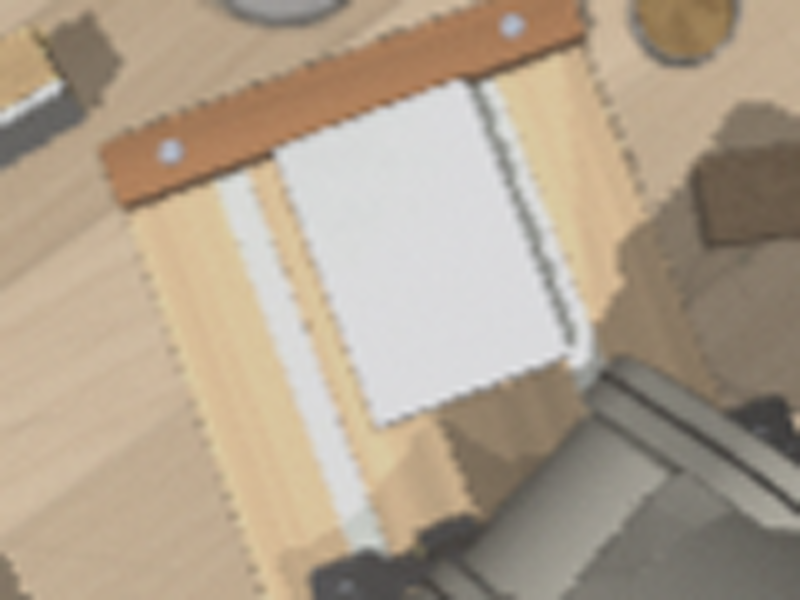

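The far edge, from (275,152) to (470,82), touches the stop with no gap. The panel is square, white face up and between the tape strips.

```bash
python3 -c "
from rig import env
print(env.close_job())"
```

```text
the job is handed in; nothing more can be done
None
```

I handed the job in: the larger panel was toppled onto its open back and now lies white face up within the tape, its far edge flush and square against the stop. The other things were left untouched; the interface gave no verdict.

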